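# Reset the stirrer's interlock with its key

### The job

Reset the stirrer's interlock: take the key out of its stand, feel it gently into the slot of the key switch until its collar rests on the lock plate, turn it clockwise (seen from above) to its stop and then back home. Withdraw the key and put it back in its stand, upright with its collar resting on the stand, and let go. Do not force the key in the lock, and leave the jar, the beaker and the chuck key alone.

Things in the scene. Friction and masses are not known exactly. Their poses are not given: they have to be found in the camera images.
- key: Key, 60 mm tall, 60 g, upright in its stand. Origin: centre of its lower end, z up the shank. From below: steel bit 20 mm (its x) by 5 mm (y) by 12 mm tall; round shank 4.8 mm thick (z 12 to 24); round steel collar of 28 mm diameter (z 24 to 28); flat black bow to grip, 26 mm (x) by 10 mm (y), z 28 to 60. A half turn about z makes no difference.
- key_bow (a point): Middle of the key's bow, 44 mm above the key's origin; same axes as the key.
- key_stand: Fixed grey plastic block 70 mm (x) by 60 mm (y) by 45 mm tall, origin at the centre of its underside. The key starts in the slot in its top, bit along the slot, collar resting on the block's top: the key's origin is then 21 mm above the stand's.
- stand_mouth (a point): Centre of the stand's slot at the block's top face, 45 mm above the bench; axes of the stand. The slot's long side is along x; it is 4.5 mm wider in all than the key's bit both ways (24.5 by 9.5 mm), with a 2 mm bevel, 35 mm deep.
- switch_box: Key switch: fixed grey steel box 140 mm (x) by 130 mm (y) by 80 mm tall, origin under its centre, two flat lamps 4 mm high on top. On it lies the steel lock plate, 50 mm (x) by 70 mm (y), 8 mm thick, with the key slot in its middle. Over 45 N between key and switch, pressing or turning, counts as forcing.
- lock_mid (a point): Centre of the box top at the height of the plate's face (88 mm above the bench); axes of the box. The plate is clamped in an adjusting slot, so its key slot lies up to 8 mm to either side of this point along y (not measured), at 0 in x. Key slot: long side along x, 24 by 7.5 mm (2 and 1.25 mm play a side), 1 mm bevel. Fully in, the collar rests on the plate, the key's origin 24 mm below its face.
- core (a joint): Lock core under the plate, turned by the key fully in. 0 = home, where the key enters and leaves; grows clockwise seen from above to a stop between 1.1 and 1.4 rad, to be felt. Stays where left, takes 0.05 N m to turn; the bit has about 0.13 rad of play in it to either side. Away from home the bit is caught under the plate. At the stops torque rises steeply; 0.12 N m on the key is plenty.
- jar: Loose white jar with a blue cap, 60 mm diameter, 80 mm tall, origin under its centre. Bystander.
- beaker: Loose glass beaker, 70 mm diameter, 85 mm tall, origin under its centre. Bystander.
- chuck_key: Loose dark steel T-shaped chuck key lying on the bench, 72 by 50 mm, 17 mm tall, origin under its middle. Bystander.
Not all that is in view belongs to the job. There is more than one size of the switch_box; the one meant has the size given above. There is more than one size of the key; the one meant has the size given above.

How it is judged:
By the outcome, as a careful person would: the job done as asked, in the order asked, and still so for the second after the job is handed in, with the robot touching nothing.
It also fails if it takes over 72 s, if anything falls off the work surface, if the arm or the gripper's body presses on something with over 40 N, if the wrist force passes 120 N, or if a joint passes its speed limit or range.

### The arm

A 7-joint arm with a two-finger parallel gripper is mounted at the origin on the work surface. World frame = base frame: x ahead of the robot, y to its left, z up, the work surface at z = 0. Lengths are in m, angles in rad, forces in N, time in s.
With the tool pointing down it reaches from about 0.425 to 0.925 m from the base axis. Payload 6.8 kg.
Tool frame: the origin (TCP) lies on the mounting face of the last link; the fingertips stand 173 mm ahead of it and the grasp point (between the pads) lies 155 mm ahead of it; z points along the fingers, y is the line along which they close (so a half turn about z gives the same grasp; the last joint's range is limited). The gripper opens to 85 mm and grips with 20 to 120 N. Pads are 22 mm wide; open, the fingers measure 114 mm over their backs; the gripper's body (76 mm by 85 mm) begins 54 mm behind the grasp point. The pads swing forward as they close: fully open they stand 13 mm farther back than shut.
Start: joints at [-1.427, 0.477, 0.022, 1.555, -0.011, 1.109, -0.083], TCP at [0.168, 0.654, 0.405] pointing down, gripper open.
Joint ranges: [-2.96, 2.96], [-0.34, 2.1], [-1.41, 1.46], [0.24, 2.44], [-1.37, 4.51], [0.17, 1.92], [-2.96, 2.96]. Speed limits (rad/s): [2.39, 2.39, 3.14, 3.14, 3.14, 3.14, 3.14].

### API

Orientations are given as a unit quaternion [w, x, y, z].
In Python, from station import bot gives the robot as it stands. The module is installed in compiled form; this text tells all that it offers.
- The arm moves only by the shell command python3 -m pendant 'ROWS' [FORCE]. ROWS is JSON, a list of rows, each a list of 5 numbers: the finger opening in m, from 0 to 0.0854, then the shift along the tool's x, y, z in m, then the turn about the tool's z in degrees. In form: [[jaw, x, y, z, yaw], ...]. A call has 1 to 12 rows; each row shifts and turns the commanded pose from where the row before left it, along the tool's axes as they then stand; what a row does not reach is not made up. A row lasts 1/12 s, in which the tool goes at most 41.7 mm and 7.16 degrees, less where a joint would pass 70% of its speed; a pose out of reach is approached as far as the arm can. A call with a gripper value outside its range is refused whole. The fingers move at their own pace and stop on an object; FORCE is the grip in N (left out, the last holds). Time passes only in rows, so rows that do not move let the fingers close. It gives the time, the measured TCP pose, the force, the opening and the grip force at its end, in the units of the state.
- bot.get_obs(): the state, without advancing time (a new reading comes with each control period).
- bot.read_camera(name): name is "side" or "top" or "wrist"; returns (picture, depth): 480x640x3 uint8, blue, green, red; 480x640 float32, m along the optical axis (not along the pixel's ray), 0 where there is no reading.
- bot.camera_model(name): a dict with "intrinsics" (3x3 intrinsics, pixels), "R" (3x3) and "t" (3): a world point X has camera coordinates R X + t. Camera axes: x right, y down, z forward; pixel columns grow to the right and rows downward; lengths in m; the calibration is good to about 2 mm. A picture is of the moment at which its call begins: read the wrist's pose just before it. camera_model takes no time and is no camera call; for the wrist camera it gives the pose at the moment of the call.
- bot.hand_in(): hands the job in; it is judged then, once.
Trained networks look in the newest picture that a camera, given by its name, has taken for a name from the list of things; names that differ only in an ending like _2 or _b are one class to them, and where a whole thing is asked for, a point or a joint stands for the part that bears it (a point fixed in the world has none). Each returns a list of dicts, best first, with "score" (0 to 1); they miss things now and then, are a little off and sometimes report something else, mostly with a low value. They report only what shows in the picture. A call takes as long as a camera call. They do not tell look-alikes from the thing itself.
- bot.boxes_of(name, camera): "at" ([column, row] in pixels, amid what is visible of it).
- bot.trace(name, camera): "mask" (480x640 bool, what is visible of it) and "at" ([column, row] in pixels, amid what is visible of it).
- bot.pinpoint(name, camera): "at" ([column, row] in pixels: a listed point, or the origin of a listed thing).
The state is a dict: "t": time; "q": joint angles; "joint_vel": joint speeds; "joint_torque": joint torques, N m; "eef_pos": TCP position; "tool_rot": TCP orientation; "contact_force": force on the tool from outside, world axes, zero at the start; "torque": the same for the moment, N m; "gripper_width": opening from 0.0 (shut) to 1.0 (fully open); "grasp_force": force on a finger pad.
Only numpy, scipy, OpenCV 4.12 (cv2) and the standard library are available. Lean on these libraries where they do the work, as an engineer would, in place of code of your own. Each camera call takes 0.05 s, during which the arm holds its last target. There are 200 camera calls.

## Working session

There is one attempt and no reset: what is moved stays moved. The work goes in short steps, Python scripts to look and compute and a shell command to move; the robot and the scene stay as the last step left them, time stands still between calls to the robot, and variables do not carry over. Pictures are saved under pics/ and viewed, at most 10 in all, crops included, and the job is handed in when it is done.

```bash
mkdir -p pics
cat > h.py <<'E'
import numpy as np, cv2
from station import bot
def w(cam,px,d,m=None):
    m=m or bot.camera_model(cam); K=m["intrinsics"]
    c=np.linalg.inv(K)@np.array([px[0],px[1],1.])*d
    return np.array(m["R"]).T@(c-np.array(m["t"]))
def atz(cam,px,z,m=None):
    m=m or bot.camera_model(cam); R=np.array(m["R"]);o=-R.T@np.array(m["t"])
    v=R.T@np.linalg.inv(m["intrinsics"])@np.array([px[0],px[1],1.])
    return o+v*(z-o[2])/v[2]
E
python3 - <<'E'
from h import *
o=bot.get_obs();print({k:np.round(v,3) for k,v in o.items()})
ims=[]
for c in["top","side"]:
    p,d=bot.read_camera(c);cv2.imwrite(f"pics/{c}0.png",p)
    np.save(f"{c}.npy",d)
    m=bot.camera_model(c);print(c,np.round(-np.array(m["R"]).T@m["t"],3))
    for n in["key","key_stand","switch_box","jar","beaker","chuck_key"]:
        for r in bot.boxes_of(n,c)[:4]:
            a=r["at"];z=d[int(a[1]),int(a[0])];print(n,round(r["score"],2),np.round(a),np.round(w(c,a,z),3))
E
```

```text
{'t': np.float64(0.0), 'q': array([-1.427,  0.478,  0.022,  1.556, -0.011,  1.109, -0.083]), 'joint_vel': array([-0.001,  0.001, -0.   ,  0.002, -0.   , -0.   , -0.   ]), 'joint_torque': array([-1.0000e-03, -5.9646e+01,  1.6070e+00, -2.8119e+01,  1.2000e-02,
        9.0000e-03, -0.0000e+00]), 'eef_pos': array([0.168, 0.653, 0.404]), 'tool_rot': array([-0.   ,  0.126,  0.992, -0.001]), 'contact_force': array([0.49 , 1.063, 1.053]), 'torque': array([-0.016,  0.018,  0.009]), 'grasp_force': np.float64(0.0), 'gripper_width': np.float64(1.002)}
top [ 0.417 -0.007  0.78 ]
key 0.61 [181. 257.] [0.486 0.23  0.074]
key 0.59 [195. 311.] [0.399 0.214 0.028]
key_stand 0.78 [191. 262.] [0.48  0.221 0.045]
switch_box 0.84 [446. 381.] [ 0.299 -0.204  0.06 ]
switch_box 0.58 [418. 253.] [ 0.499 -0.155  0.088]
jar 0.84 [260. 127.] [0.711 0.109 0.078]
jar 0.71 [320. 313.] [ 0.4   -0.     0.011]
beaker 0.83 [382. 129.] [ 0.739 -0.106  0.012]
chuck_key 0.91 [319. 314.] [0.398 0.002 0.013]
side [0.14  0.392 0.544]
key 0.58 [198. 349.] [0.482 0.24  0.067]
key 0.49 [254. 396.] [0.399 0.221 0.028]
key_stand 0.93 [207. 366.] [0.468 0.241 0.044]
switch_box 0.82 [377. 221.] [ 0.472 -0.117  0.079]
switch_box 0.63 [493. 269.] [ 0.282 -0.177  0.054]
jar 0.64 [179. 236.] [0.703 0.125 0.056]
beaker 0.89 [274. 184.] [ 0.688 -0.079  0.073]
chuck_key 0.85 [359. 312.] [0.403 0.007 0.005]
```

View pics/top0.png

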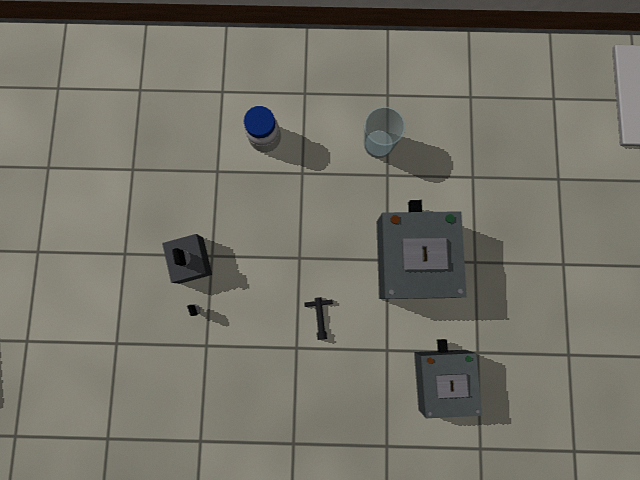

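Run:
```python
from h import *
bot.read_camera("top")
for n in["key","key_bow","stand_mouth","lock_mid","key_stand","switch_box"]:
    z={"key":.021,"key_bow":.065,"stand_mouth":.045,"lock_mid":.088}.get(n,0)
    for r in bot.pinpoint(n,"top")[:3]: print(n,round(r["score"],2),np.round(r["at"],1),np.round(atz("top",r["at"],z),4))
d=np.load("top.npy")
v,u=np.mgrid[0:480,0:640];K=bot.camera_model("top")
P=np.linalg.inv(K["intrinsics"])@np.stack([u.ravel()*d.ravel(),v.ravel()*d.ravel(),d.ravel()])
X=(np.array(K["R"]).T@(P-np.array(K["t"])[:,None])).T
def rect(name,zl,zh,x0,x1,y0,y1):
    s=(d.ravel()>0)&(X[:,2]>zl)&(X[:,2]<zh)&(X[:,0]>x0)&(X[:,0]<x1)&(X[:,1]>y0)&(X[:,1]<y1)
    r=cv2.minAreaRect((X[s,:2]*1000).astype(np.float32));print(name,s.sum(),np.round(r[0],1),np.round(r[1],1),round(r[2],1),X[s,2].mean(),(X[s,:2].mean(0)).round(4))
rect("standtop",.038,.047,.42,.56,.15,.3)
rect("bow",.068,.09,.42,.56,.15,.3)
rect("plate",.0855,.0915,.4,.6,-.3,-.05)
rect("boxtop",.072,.095,.4,.6,-.3,-.05)
```

```text
key 0.57 [188.  260.4] [0.4852 0.2345 0.021 ]
key 0.48 [202.  313.7] [0.3937 0.2039 0.021 ]
key_bow 0.56 [189.4 312.5] [0.3965 0.2123 0.065 ]
key_bow 0.54 [181.3 258.4] [0.4843 0.2318 0.065 ]
stand_mouth 0.56 [185.3 258.9] [0.4855 0.2316 0.045 ]
lock_mid 0.87 [455.2 387.8] [ 0.2934 -0.2097  0.088 ]
key_stand 0.92 [191.3 263.3] [0.482  0.2348 0.    ]
switch_box 0.66 [413.7 258.5] [ 0.5    -0.1657  0.    ]
switch_box 0.6 [441.4 373.8] [ 0.3004 -0.2121  0.    ]
standtop 1168 [487.8 235.7] [70.5 61.1] 17.1 0.04474485934841688 [0.4872 0.2337]
bow 132 [486.8 236. ] [26.4 10.3] 15.1 0.07867134326314017 [0.4866 0.2347]
plate 1300 [ 518.7 -163.8] [ 89.  100.6] 2.3 0.08810752819167256 [ 0.4998 -0.1649]
boxtop 6911 [ 499.7 -164.7] [140.6 130.9] 2.1 0.0817099095570362 [ 0.4982 -0.1638]
```

```bash
cat >> h.py <<'E'
from scipy.spatial.transform import Rotation as Ro
def plan(x,y,z,ang):
    """tool-frame shift to TCP target and yaw (deg) so tool x is along ang (mod 180)"""
    o=bot.get_obs();R=Ro.from_quat(np.roll(o["tool_rot"],-1)).as_matrix()
    s=R.T@(np.array([x,y,z])-o["eef_pos"]);a=np.degrees(np.arctan2(R[1,0],R[0,0]))
    dy=-((ang-a+90)%180-90)
    print("pos",o["eef_pos"].round(4),"tilt",R[:,2].round(4),"ang",round(a,2),"SHIFT mm",(s*1000).round(1),"yaw",round(dy,2),"F",np.round(o["contact_force"],1),"M",np.round(o["torque"],3),"w",round(float(o["gripper_width"]),3),"t",round(float(o["t"]),2))
E
python3 -m pendant '[[0.0854,-0.0295,-0.0232,0,0],[0.0854,-0.0295,-0.0232,0,0],[0.0854,-0.0295,-0.0232,0,0],[0.0854,-0.0295,-0.0232,0,0],[0.0854,-0.0295,-0.0232,0,0],[0.0854,-0.0295,-0.0232,0,0],[0.0854,-0.0295,-0.0232,0,0],[0.0854,-0.0295,-0.0232,0,0],[0.0854,-0.0295,-0.0232,0,0],[0.0854,-0.0295,-0.0232,0,0],[0.0854,-0.0295,-0.0232,0,0],[0.0854,-0.0295,-0.0232,0,0]]'
python3 -m pendant '[[0.0854,-0.0295,-0.0232,0,0],[0.0854,-0.0295,-0.0232,0,0],[0.0854,0,0,0.006,-6.1],[0.0854,0,0,0.006,-6.1],[0.0854,0,0,0.006,-6.1],[0.0854,0,0,0.006,-6.1],[0.0854,0,0,0,-6.1],[0.0854,0,0,0,0],[0.0854,0,0,0,0]]'
python3 - <<'E'
from h import *
plan(.4868,.2357,.228,16.3)
m=bot.camera_model("wrist");p,d=bot.read_camera("wrist");cv2.imwrite("pics/w1.png",p);np.save("w1.npy",d)
print("cam",np.round(-np.array(m["R"]).T@m["t"],3))
for n,z in[("key_bow",.065),("stand_mouth",.045),("key_stand",0)]:
    for r in bot.pinpoint(n,"wrist")[:2]: print(n,round(r["score"],2),np.round(r["at"],1),np.round(atz("wrist",r["at"],z,m),4))
v,u=np.mgrid[0:480,0:640]
P=np.linalg.inv(m["intrinsics"])@np.stack([u.ravel()*d.ravel(),v.ravel()*d.ravel(),d.ravel()])
X=(np.array(m["R"]).T@(P-np.array(m["t"])[:,None])).T
for zl,zh in((.04,.047),(.074,.09)):
    s=(d.ravel()>0)&(X[:,2]>zl)&(X[:,2]<zh)&(abs(X[:,0]-.487)<.06)&(abs(X[:,1]-.235)<.06)
    if s.sum()>9:print(cv2.minAreaRect((X[s,:2]*1000).astype(np.float32)),s.sum(),X[s,2].mean())
E
```

```text
t: 2.05
eef_pos: [0.4425, 0.2942, 0.405]
tool_rot: [0.0, 0.126, 0.992, 0.0]
contact_force: [1.7, 0.7, 0.5]
gripper_width: 0.996
grasp_force: 0.0
t: 2.8
eef_pos: [0.4873, 0.2362, 0.3809]
tool_rot: [0.0, -0.138, 0.99, 0.0]
contact_force: [-0.3, -0.5, 0.4]
gripper_width: 1.0
grasp_force: 0.0
pos [0.4873 0.2362 0.3809] tilt [ 2.e-04  3.e-04 -1.e+00] ang -164.12 SHIFT mm [  0.7  -0.4 152.9] yaw -0.42 F [-0.3 -0.5  0.4] M [-0.005 -0.005  0.011] w 1.0 t 2.8
cam [0.405 0.214 0.349]
key_bow 0.79 [321.  106.4] [0.4009 0.2189 0.065 ]
key_bow 0.56 [315.1 217.9] [0.4844 0.2384 0.065 ]
stand_mouth 0.84 [312.9 213.5] [0.4867 0.2372 0.045 ]
stand_mouth 0.19 [79.6 27.6] [0.3969 0.0321 0.045 ]
key_stand 0.66 [313.3 200.5] [0.4859 0.2374 0.    ]
((486.41143798828125, 236.58056640625), (70.77937316894531, 60.09053039550781), 16.989477157592773) 4506 0.04416512164633069
((484.7166442871094, 236.69235229492188), (25.217164993286133, 9.392221450805664), 16.10246467590332) 403 0.07975628609512947
```

```bash
python3 -m pendant '[[0.0854,0.001,0,0.03,-0.5],[0.0854,0,0,0.03,0],[0.0854,0,0,0.03,0],[0.0854,0,0,0.03,0],[0.0854,0,0,0.025,0],[0.06,0,0,0.008,0],[0.03,0,0,0,0],[0.03,0,0,0,0],[0.03,0,0,0,0],[0.03,0,0,0,0]]' 60
python3 -m pendant '[[0,0,0,0,0],[0,0,0,0,0],[0,0,0,0,0],[0,0,0,0,0],[0,0,0,0,0],[0,0,0,0,0]]' 60
python3 - <<'E'
from h import *
plan(.486,.2363,.228,16.5)
p,d=bot.read_camera("wrist");cv2.imwrite("pics/w2.png",p)
E
```

```text
t: 3.83
eef_pos: [0.487, 0.2364, 0.2294]
tool_rot: [0.001, -0.144, 0.99, 0.001]
contact_force: [-0.2, 0.6, -0.9]
gripper_width: 0.354
grasp_force: 0.0
t: 4.33
eef_pos: [0.4867, 0.2362, 0.2289]
tool_rot: [0.001, -0.144, 0.99, 0.0]
contact_force: [-1.4, -0.7, 6.0]
gripper_width: 0.104
grasp_force: 58.8
pos [0.4867 0.2362 0.2289] tilt [ 0.0016  0.0012 -1.    ] ang -163.44 SHIFT mm [0.7 0.3 0.9] yaw 0.06 F [-1.4 -0.7  6. ] M [-0.168  0.216  0.012] w 0.104 t 4.33
```

View pics/w2.png

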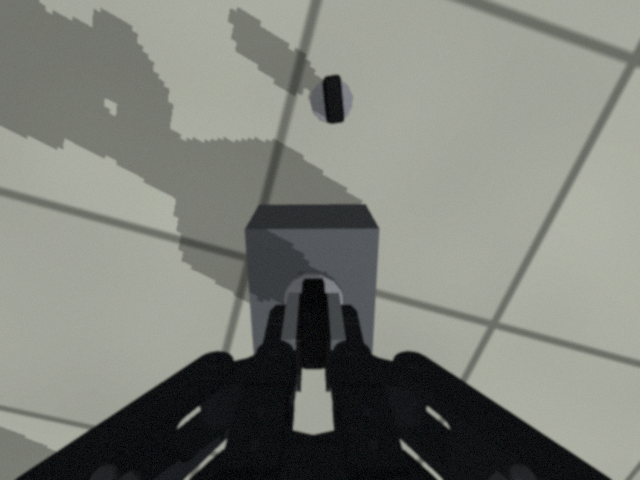

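```bash
python3 -m pendant '[[0,0,0,-0.01,0],[0,0,0,-0.02,0],[0,0,0,-0.03,0],[0,0,0,-0.03,0],[0,0.0013,-0.0345,-0.02,0],[0,0.0013,-0.0345,-0.02,0],[0,0.0013,-0.0345,0,0],[0,0.0013,-0.0345,0,0],[0,0.0013,-0.0345,0,0],[0,0.0013,-0.0345,0,0],[0,0.0013,-0.0345,0,0],[0,0.0013,-0.0345,0,0]]'
python3 -m pendant '[[0,0.0013,-0.0345,0,0],[0,0.0013,-0.0345,0,0],[0,0.0013,-0.0345,0,0],[0,0.0013,-0.0345,0,0],[0,0,0,0,5],[0,0,0,0,5],[0,0,0,0,4.4],[0,0,0,0,0],[0,0,0,0,0],[0,0,0,0,0]]'
python3 - <<'E'
from h import *
plan(.59,-.165,.36,2.1); print(bot.get_obs()["q"].round(2),bot.get_obs()["grasp_force"])
m=bot.camera_model("wrist");p,d=bot.read_camera("wrist");cv2.imwrite("pics/w3.png",p);np.save("w3.npy",d)
np.savez("w3m.npz",K=m["intrinsics"],R=m["R"],t=m["t"])
for n,z in[("lock_mid",.088),("key_bow",.088)]:
    for r in bot.pinpoint(n,"wrist")[:2]: print(n,round(r["score"],2),np.round(r["at"],1),np.round(atz("wrist",r["at"],z,m),4))
E
```

```text
t: 5.38
eef_pos: [0.5549, -0.0332, 0.3586]
tool_rot: [0.0, -0.144, 0.99, 0.0]
contact_force: [-0.5, 0.3, 0.1]
gripper_width: 0.108
grasp_force: 59.0
t: 6.22
eef_pos: [0.5893, -0.165, 0.3581]
tool_rot: [0.0, -0.02, 1.0, 0.0]
contact_force: [-0.1, -0.5, -0.5]
gripper_width: 0.105
grasp_force: 59.0
pos [ 0.5893 -0.165   0.3581] tilt [ 2.e-04  2.e-04 -1.e+00] ang -177.67 SHIFT mm [-0.7 -0.  -1.9] yaw 0.23 F [-0.1 -0.5 -0.5] M [-0.016  0.004  0.015] w 0.105 t 6.22
[-0.08  0.43  0.34  1.78 -0.17  0.96  1.94] 59.042317271232605
lock_mid 0.65 [320.  105.2] [ 0.5008 -0.1632  0.088 ]
key_bow 0.87 [311.5 318.5] [ 0.6526 -0.1624  0.088 ]
```

View pics/w3.png

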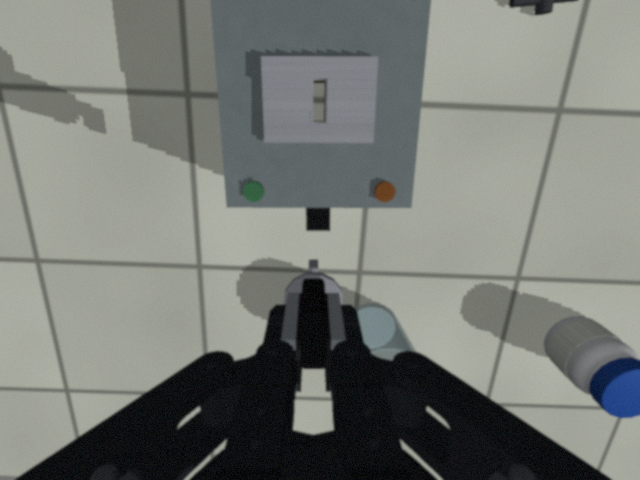

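Run:
```python
from h import *
m=dict(np.load("w3m.npz"));m["intrinsics"]=m.pop("K")
p=cv2.imread("pics/w3.png");d=np.load("w3.npy");g=cv2.cvtColor(p,cv2.COLOR_BGR2GRAY)
c=p[75:128,306:334];print(g[100,306:334]);print(g[85,306:334]);print(g[70:132,320])
print((d[100,306:334]*1000).round()); print("plate z",w("wrist",(290,100),d[100,290],m))
print("bit",g[258:276:3,302:326]);print((d[258:276:2,313]*1000).round())
print((d[262,302:326]*1000).round())
# box edges at z=.08: left/right
for r in(20,60,150,190): print(r,g[r,205:240:2],g[r,400:436:2])
cv2.imwrite("pics/w3c.png",np.hstack([cv2.resize(p[50:150,255:385],(390,300),interpolation=0),cv2.resize(p[245:345,250:380],(390,300),interpolation=0)]))
```

```text
[131 132 130 129 129 125 119 100  84  73  74  76  75  74  77  74  71  72
  71  79 101 116 127 128 129 132 130 126]
[129 127 127 130 130 129 128 124 123 114 120 118 119 117 117 116 116 109
  93  85  91 115 125 127 130 128 129 129]
[130 129 128 130 130 128 128 123 114 105  81  58  63  95 115 117 119 120
 117 114 118 117 117 117 116 110 103  90  85  80  77  78  88 100 108 117
 120 116 116 120 118 118 116 117 119 117 117 117 118 113  98  98 103 115
 125 126 121 127 127 125 125 126]
[224. 224. 225. 224. 223. 225. 223. 306. 306. 308. 306. 305. 307. 306.
 305. 307. 308. 307. 234. 225. 224. 224. 225. 224. 225. 224. 224. 224.]
plate z [ 0.49852948 -0.18189814  0.08634031]
bit [[170 172 170 169 171 170 165 160 156 155 152 155 156 156 155 160 165 169
  171 171 171 171 168 170]
 [172 171 168 170 168 161 136 100  79  67  69  68  65  67  75 100 136 163
  168 169 168 169 169 173]
 [170 169 168 169 167 158 131  95  72  66  63  65  64  61  71  96 135 161
  168 170 169 170 171 168]
 [148 151 152 156 156 147 125  97  80  82  83  83  83  86  87 103 134 155
  163 162 161 166 163 164]
 [ 82  86  85  94  9
[... 258 characters left out ...]
4. 188. 186. 186. 187. 186. 187. 186. 187.
 186. 187. 354. 355. 355. 354. 355. 354. 354. 356.]
20 [120 122 119 115 103  98 101 101 101  96  97 100 100 102 100 101 100 101] [ 99 100  99  99 102  99 101 100  99 102 100  98 100 101 121 167 170 170]
60 [118 120 114 120 117 107 100 100 101 101 100 101  99 103 101  98 100 101] [101  99 101 103 102  99 101 103 102  99 100  99 116 162 170 172 169 171]
150 [118 118 120 118 120 118 119 119 115 103  99 103 103 100  99 102 101 101] [ 99 103 100 103 102 102 104 104 126 161 161 163 165 162 164 164 163 164]
190 [172 172 173 173 173 174 173 170 171 166 137 103  97 102 104 102 101  89] [102  99 103 104 104 104 123 158 163 162 163 161 166 162 162 164 163 163]
```

View pics/w3c.png

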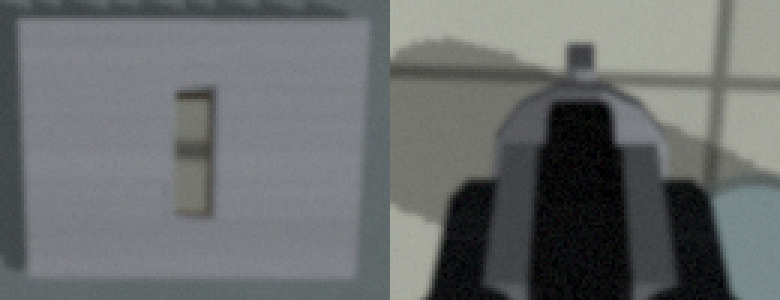

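Run:
```python
from h import *
m=dict(np.load("w3m.npz"));m["intrinsics"]=m.pop("K");print(m["intrinsics"].round(1).tolist())
tcp=np.array([.5893,-.165,.3581])
a=np.radians(-177.67);tx=np.array([np.cos(a),np.sin(a)]);ty=np.array([tx[1],-tx[0]])
def T(px,z):
    q=atz("wrist",px,z,m);e=q[:2]-tcp[:2];return (np.array([e@tx,e@ty])*1000).round(1),q.round(4)
for n,px,z in[("slot c",(319.9,100.5),.088),("slot L",(313.2,100.5),.088),("slot R",(326.5,100.5),.088),("slot far",(320,79),.088),("slot near",(320,122.3),.088),
 ("plate TL",(261,56),.088),("plate TR",(378.5,56),.088),("plate BL",(264,142),.088),("plate BR",(374.5,143),.088),
 ("bit top L",(308.3,264),.161),("bit top R",(317.6,264),.161),("bit end far",(313,259.5),.157),("bowtop",(313,280),.211),("bow L",(303,300),.211),("bow R",(322,300),.211),
 ("boxL",(224.5,150),.08),("boxR",(416,150),.08)]: print(n,*T(px,z))
```

```text
[[362.1, 0.0, 312.9], [0.0, 362.1, 236.8], [0.0, 0.0, 1.0]]
slot c [91.1  5.3] [ 0.4981 -0.1634  0.088 ]
slot L [91.1  1.2] [ 0.4983 -0.1675  0.088 ]
slot R [91.1  9.4] [ 0.4979 -0.1593  0.088 ]
slot far [103.2   5.3] [ 0.4859 -0.1639  0.088 ]
slot near [78.2  5.5] [ 0.5109 -0.1627  0.088 ]
plate TL [115.8 -29.8] [ 0.4748 -0.1995  0.088 ]
plate TR [115.8  40. ] [ 0.472  -0.1298  0.088 ]
plate BL [ 66.2 -30.2] [ 0.5244 -0.1979  0.088 ]
plate BR [65.6 40.4] [ 0.5221 -0.1273  0.088 ]
bit top L [13.3 -1.3] [ 0.5761 -0.1668  0.161 ]
bit top R [13.3  3.3] [ 0.5759 -0.1622  0.161 ]
bit end far [14.  1.] [ 0.5753 -0.1645  0.157 ]
bowtop [28.9  1. ] [ 0.5604 -0.1652  0.211 ]
bow L [21.  -2.6] [ 0.5684 -0.1685  0.211 ]
bow R [21.   4.2] [ 0.5682 -0.1616  0.211 ]
boxL [ 60.4 -57.7] [ 0.5313 -0.2252  0.08  ]
boxR [60.5 69.6] [ 0.5261 -0.0979  0.08  ]
```

```bash
python3 - <<'E'
from h import *
m=dict(np.load("w3m.npz"));m["intrinsics"]=m.pop("K")
tcp=np.array([.5893,-.165,.3581])
a=np.radians(-177.67);tx=np.array([np.cos(a),np.sin(a)]);ty=np.array([tx[1],-tx[0]])
def T(n,px,z,dx):
    e=atz("wrist",px,z,m)[:2]-tcp[:2];print(n,(e@tx*1000-dx).round(1),(e@ty*1000).round(1))
for dz in(0,-.003):
    T("bit bottom far",(313,259.3),.151+dz,10);T("bit top far",(313,259.3),.163+dz,10);T("collar",(313,272.8),.175+dz,14);T("bow low",(313,278.5),.179+dz,13)
    T("bitLR",(308.3,261),.151+dz,10);T("bitLR",(317.6,261),.151+dz,10)
E
python3 - <<'E'
import numpy as np
d=np.load("w3.npy");print((d[255:300:2,313]*1000).round().tolist())
E
```

```text
bit bottom far 1.6 1.0
bit top far 6.6 1.0
collar 1.0 1.0
bow low 1.0 1.0
bitLR 0.6 -1.4
bitLR 0.6 3.5
bit bottom far 0.3 1.1
bit top far 5.4 1.0
collar -0.4 1.0
bow low -0.4 1.0
bitLR -0.7 -1.5
bitLR -0.7 3.5
[353.0, 355.0, 190.0, 188.0, 186.0, 183.0, 181.0, 181.0, 180.0, 166.0, 163.0, 165.0, 160.0, 159.0, 156.0, 155.0, 154.0, 153.0, 151.0, 149.0, 147.0, 145.0, 143.0]
```

```bash
python3 -m pendant '[[0,0.01,0.0005,0,0],[0,0.02,0.0008,0,0],[0,0.02,0.001,0.005,0],[0,0.02,0.001,0.01,0],[0,0.015,0.0005,0.015,0],[0,0.0048,0.0005,0.015,0],[0,0,0,0.006,0],[0,0,0,0,0],[0,0,0,0,0],[0,0,0,0,0]]'
python3 - <<'E'
from h import *
a=np.radians(-177.67);tx=np.array([np.cos(a),np.sin(a)]);ty=np.array([tx[1],-tx[0]])
t=np.array([.5893,-.165])+.0898*tx+.0043*ty
print(t.round(4));plan(t[0],t[1],.296,2.33)
m=bot.camera_model("wrist");p,d=bot.read_camera("wrist");cv2.imwrite("pics/w4.png",p[220:380,210:420].repeat(3,0).repeat(3,1))
p,d=bot.read_camera("side");cv2.imwrite("pics/s4.png",p)
E
```

```text
t: 7.2
eef_pos: [0.5004, -0.1644, 0.3075]
tool_rot: [0.001, -0.019, 1.0, -0.0]
contact_force: [0.4, 0.2, -0.0]
gripper_width: 0.106
grasp_force: 59.0
[ 0.4994 -0.1644]
pos [ 0.5004 -0.1644  0.3075] tilt [ 1.6e-03 -4.0e-04 -1.0e+00] ang -177.8 SHIFT mm [ 1.   0.1 11.5] yaw -0.13 F [ 0.4  0.2 -0. ] M [-0.013  0.013 -0.012] w 0.106 t 7.2
```

View pics/w4.png

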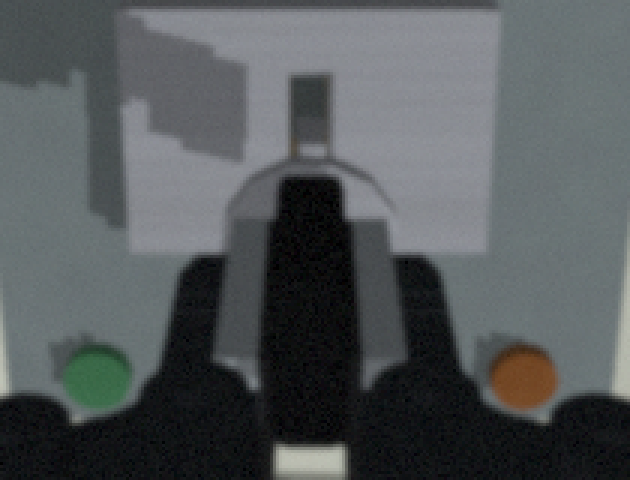

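```bash
python3 -m pendant '[[0,0.0008,0,0.003,0],[0,0,0,0.003,0],[0,0,0,0.003,0],[0,0,0,0.002,0],[0,0,0,0.001,0],[0,0,0,0.001,0],[0,0,0,0,0],[0,0,0,0,0]]'
python3 -m pendant '[[0,0,0,0.001,0],[0,0,0,0.001,0],[0,0,0,0.001,0],[0,0,0,0.001,0],[0,0,0,0,0],[0,0,0,0,0]]'
python3 -c "
from h import *
plan(.4994,-.1644,.272,2.33)"
```

```text
t: 7.97
eef_pos: [0.4987, -0.1644, 0.2937]
tool_rot: [-0.0, -0.019, 1.0, 0.0]
contact_force: [-0.0, 0.3, -1.0]
gripper_width: 0.108
grasp_force: 59.0
t: 8.47
eef_pos: [0.4987, -0.1644, 0.2896]
tool_rot: [-0.0, -0.019, 1.0, 0.0]
contact_force: [-0.5, -0.2, -0.3]
gripper_width: 0.103
grasp_force: 59.0
pos [ 0.4987 -0.1644  0.2896] tilt [-2.e-04  1.e-04 -1.e+00] ang -177.83 SHIFT mm [-0.8 -0.1 17.6] yaw -0.16 F [-0.5 -0.2 -0.3] M [-0.049 -0.008  0.026] w 0.103 t 8.47
```

```bash
python3 -m pendant '[[0,0,0,0.002,0],[0,0,0,0.002,0],[0,0,0,0.002,0],[0,0,0,0.001,0],[0,0,0,0.001,0],[0,0,0,0,0]]'
python3 -m pendant '[[0,0,0,0.002,0],[0,0,0,0.002,0],[0,0,0,0.001,0],[0,0,0,0.001,0],[0,0,0,0,0]]'
```

```text
t: 8.97
eef_pos: [0.4986, -0.1644, 0.2814]
tool_rot: [-0.0, -0.019, 1.0, 0.0]
contact_force: [-0.9, 1.1, -0.6]
gripper_width: 0.103
grasp_force: 59.0
t: 9.38
eef_pos: [0.4986, -0.1644, 0.2754]
tool_rot: [-0.0, -0.019, 1.0, 0.0]
contact_force: [0.6, 0.7, -0.8]
gripper_width: 0.104
grasp_force: 59.0
```

```bash
python3 -m pendant '[[0,0,0,0.001,0],[0,0,0,0.001,0],[0,0,0,0.0005,0],[0,0,0,0,0]]'
python3 -m pendant '[[0,0,0,0.0005,0],[0,0,0,0,0]]'
python3 -m pendant '[[0,0,0,0.0005,0],[0,0,0,0,0]]'
```

```text
t: 9.72
eef_pos: [0.4986, -0.1644, 0.2731]
tool_rot: [-0.0, -0.019, 1.0, 0.0]
contact_force: [-0.0, 0.6, -0.8]
gripper_width: 0.101
grasp_force: 59.0
t: 9.88
eef_pos: [0.4987, -0.1644, 0.2727]
tool_rot: [0.0, -0.019, 1.0, 0.0]
contact_force: [0.1, -0.6, -1.3]
gripper_width: 0.101
grasp_force: 59.0
t: 10.05
eef_pos: [0.4987, -0.1644, 0.2721]
tool_rot: [-0.0, -0.019, 1.0, 0.0]
contact_force: [-0.7, 0.5, -0.5]
gripper_width: 0.101
grasp_force: 59.0
```

```bash
for i in 1; do python3 -m pendant '[[0,0,0,0.0005,0],[0,0,0,0,0]]'|grep -E "pos|contact"; 
python3 -m pendant '[[0,0,0,0.0005,0],[0,0,0,0,0]]'|grep -E "pos|contact"; done
```

```text
eef_pos: [0.4987, -0.1644, 0.2719]
contact_force: [-1.4, 1.0, 2.0]
eef_pos: [0.4987, -0.1645, 0.2719]
contact_force: [-3.3, 1.4, 8.8]
```

```bash
python3 -m pendant '[[0,0,0,-0.0003,2],[0,0,0,0,3],[0,0,0,0,3],[0,0,0,0,3],[0,0,0,0,3],[0,0,0,0,0]]'
python3 -c "
from h import *
plan(.4994,-.1644,.272,2.33);print(bot.get_obs()['q'][6])"
python3 -m pendant '[[0,0,0,0,3],[0,0,0,0,3],[0,0,0,0,3],[0,0,0,0,3],[0,0,0,0,3],[0,0,0,0,0]]'
python3 -c "
from h import *
plan(.4994,-.1644,.272,2.33);print(bot.get_obs()['q'][6])"
```

```text
t: 10.88
eef_pos: [0.4988, -0.165, 0.2719]
tool_rot: [0.0, 0.104, 0.995, -0.0]
contact_force: [-1.5, -1.5, 4.9]
gripper_width: 0.105
grasp_force: 59.9
pos [ 0.4988 -0.165   0.2719] tilt [ 7.e-04 -9.e-04 -1.e+00] ang 168.03 SHIFT mm [-0.5  0.7 -0.1] yaw -14.3 F [-1.5 -1.5  4.9] M [-0.345  0.348  0.031] w 0.105 t 10.88
1.7879475254829829
t: 11.38
eef_pos: [0.4987, -0.165, 0.2719]
tool_rot: [0.0, 0.233, 0.972, -0.0]
contact_force: [-2.5, -1.8, 5.5]
gripper_width: 0.102
grasp_force: 60.0
pos [ 0.4987 -0.165   0.2719] tilt [ 6.e-04 -8.e-04 -1.e+00] ang 153.06 SHIFT mm [-0.3  0.8 -0.1] yaw -29.27 F [-2.5 -1.8  5.5] M [-0.417  0.369 -0.02 ] w 0.102 t 11.38
1.5709473812838295
```

```bash
python3 -m pendant '[[0,0,0,0,3],[0,0,0,0,3],[0,0,0,0,3],[0,0,0,0,3],[0,0,0,0,3],[0,0,0,0,0]]' >/dev/null
python3 -c "
from h import *
plan(.4994,-.1644,.272,2.33)"
python3 -m pendant '[[0,0,0,0,3],[0,0,0,0,3],[0,0,0,0,3],[0,0,0,0,3],[0,0,0,0,0]]'>/dev/null
python3 -c "
from h import *
plan(.4994,-.1644,.272,2.33)
p,d=bot.read_camera('wrist');cv2.imwrite('pics/w5.png',p[220:380,210:420].repeat(3,0).repeat(3,1))
"
```

```text
pos [ 0.4987 -0.165   0.2719] tilt [ 4.e-04 -8.e-04 -1.e+00] ang 138.06 SHIFT mm [-0.1  0.9 -0.1] yaw -44.27 F [-2.5 -1.9  6.6] M [-0.378  0.497 -0.004] w 0.101 t 11.88
pos [ 0.4986 -0.165   0.2719] tilt [ 3.e-04 -8.e-04 -1.e+00] ang 126.07 SHIFT mm [ 0.   1.  -0.1] yaw -56.26 F [-2.1 -2.2  5.6] M [-0.424  0.534 -0.064] w 0.107 t 12.3
```

View pics/w5.png

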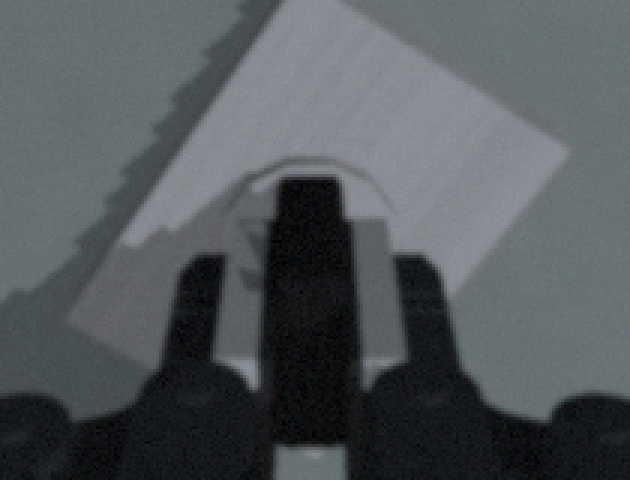

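```bash
cat > s.py <<'E'
from h import *
o=bot.get_obs();R=Ro.from_quat(np.roll(o["tool_rot"],-1)).as_matrix()
a=np.degrees(np.arctan2(R[1,0],R[0,0]))%360
print("turned",round(182.2-a,2),"F",np.round(o["contact_force"],1),"Mz",round(o["torque"][2],3),"t7",round(o["joint_torque"][6],4),"t",round(o["t"],2),"pos",o["eef_pos"].round(4))
E
python3 s.py
python3 -m pendant '[[0,0,0,0,3],[0,0,0,0,3],[0,0,0,0,3],[0,0,0,0,3],[0,0,0,0,0]]'>/dev/null; python3 s.py
python3 -m pendant '[[0,0,0,0,2],[0,0,0,0,0]]'>/dev/null; python3 s.py
python3 -m pendant '[[0,0,0,0,2],[0,0,0,0,0]]'>/dev/null; python3 s.py
```

```text
turned 56.02 F [-2.4 -1.   6.6] Mz -0.023 t7 -0.2046 t 12.35 pos [ 0.4987 -0.165   0.2719]
turned 68.14 F [-3.  -0.7  6.8] Mz -0.077 t7 -0.5438 t 12.77 pos [ 0.4986 -0.1651  0.2719]
turned 70.07 F [-1.6 -2.3  6. ] Mz 0.055 t7 -0.3419 t 12.93 pos [ 0.4986 -0.1651  0.2719]
turned 72.07 F [-2.6 -2.5  6.6] Mz 0.072 t7 -0.3388 t 13.1 pos [ 0.4986 -0.165   0.2719]
```

```bash
python3 -m pendant '[[0,0,0,0,1.5],[0,0,0,0,0],[0,0,0,0,0]]'>/dev/null; python3 s.py
python3 -m pendant '[[0,0,0,0,1.5],[0,0,0,0,0],[0,0,0,0,0]]'>/dev/null; python3 s.py
```

```text
turned 73.49 F [-2.8 -1.1  6.2] Mz -0.038 t7 -0.0449 t 13.35 pos [ 0.4986 -0.165   0.2719]
turned 74.99 F [-1.9 -0.6  6.4] Mz 0.032 t7 -0.0452 t 13.6 pos [ 0.4986 -0.165   0.2719]
```

```bash
python3 -m pendant '[[0,0,0,0,1.5],[0,0,0,0,0],[0,0,0,0,0]]'>/dev/null; python3 s.py
```

```text
turned 76.49 F [-2.2 -1.1  6.2] Mz 0.066 t7 -0.0448 t 13.85 pos [ 0.4986 -0.165   0.2719]
```

```bash
python3 -m pendant '[[0,0,0,0,1],[0,0,0,0,0],[0,0,0,0,0]]'>/dev/null; python3 s.py;python3 -m pendant '[[0,0,0,0,1],[0,0,0,0,0],[0,0,0,0,0]]'>/dev/null; python3 s.py
```

```text
turned 77.48 F [-2.6 -1.5  6.4] Mz 0.074 t7 -0.0702 t 14.1 pos [ 0.4986 -0.165   0.2719]
turned 78.46 F [-2.6 -1.3  7.1] Mz 0.141 t7 -0.1543 t 14.35 pos [ 0.4986 -0.165   0.2719]
```

```bash
python3 -m pendant '[[0,0,0,0,1],[0,0,0,0,0],[0,0,0,0,0]]'>/dev/null; python3 s.py;python3 -m pendant '[[0,0,0,0,0.7],[0,0,0,0,0],[0,0,0,0,0]]'>/dev/null; python3 s.py
```

```text
turned 79.45 F [-3.7 -1.6  5.9] Mz 0.231 t7 -0.2563 t 14.6 pos [ 0.4986 -0.165   0.2719]
turned 80.13 F [-2.  -1.8  6.2] Mz 0.372 t7 -0.3352 t 14.85 pos [ 0.4986 -0.1651  0.2719]
```

```bash
python3 -m pendant '[[0,0,0,0,-2],[0,0,0,0,-4],[0,0,0,0,-4],[0,0,0,0,-4],[0,0,0,0,-4],[0,0,0,0,-4],[0,0,0,0,-4],[0,0,0,0,-4],[0,0,0,0,-4],[0,0,0,0,-4],[0,0,0,0,-2],[0,0,0,0,0]]'>/dev/null; python3 s.py
python3 -m pendant '[[0,0,0,0,-4],[0,0,0,0,-4],[0,0,0,0,-4],[0,0,0,0,-4],[0,0,0,0,-4],[0,0,0,0,-4],[0,0,0,0,-4],[0,0,0,0,-4],[0,0,0,0,-4],[0,0,0,0,-4],[0,0,0,0,0],[0,0,0,0,0]]'>/dev/null; python3 s.py
```

```text
turned 40.14 F [-0.7 -2.6  5.4] Mz 0.063 t7 0.462 t 15.85 pos [ 0.4988 -0.165   0.2719]
turned 0.34 F [-2. -1.  6.] Mz -0.006 t7 0.1201 t 16.85 pos [ 0.4989 -0.1648  0.2719]
```

```bash
python3 -m pendant '[[0,0,0,0,-2],[0,0,0,0,-2],[0,0,0,0,-1],[0,0,0,0,0],[0,0,0,0,0]]'>/dev/null; python3 s.py;python3 -m pendant '[[0,0,0,0,-1],[0,0,0,0,0],[0,0,0,0,0]]'>/dev/null; python3 s.py
```

```text
turned -4.64 F [-1.  -0.9  6.6] Mz -0.026 t7 0.0425 t 17.27 pos [ 0.4989 -0.1648  0.2719]
turned -5.63 F [-1.6 -1.   6.5] Mz -0.011 t7 0.0602 t 17.52 pos [ 0.4989 -0.1648  0.2719]
```

```bash
python3 -m pendant '[[0,0,0,0,-1],[0,0,0,0,0],[0,0,0,0,0]]'>/dev/null; python3 s.py
```

```text
turned -6.64 F [-1.2 -1.2  5. ] Mz -0.045 t7 0.0604 t 17.77 pos [ 0.4989 -0.1647  0.2719]
```

```bash
python3 -m pendant '[[0,0,0,0,-1],[0,0,0,0,0],[0,0,0,0,0]]'>/dev/null; python3 s.py
```

```text
turned -7.64 F [-1.3 -1.7  5.6] Mz -0.071 t7 0.0607 t 18.02 pos [ 0.4989 -0.1648  0.2719]
```

```bash
python3 -m pendant '[[0,0,0,0,-1],[0,0,0,0,0],[0,0,0,0,0]]'>/dev/null; python3 s.py
```

```text
turned -8.63 F [-1.3 -1.9  6.3] Mz -0.107 t7 0.0727 t 18.27 pos [ 0.4989 -0.1648  0.2719]
```

```bash
python3 -m pendant '[[0,0,0,0,-0.5],[0,0,0,0,0],[0,0,0,0,0]]'>/dev/null; python3 s.py
```

```text
turned -9.12 F [-0.5 -1.6  7.2] Mz -0.139 t7 0.123 t 18.52 pos [ 0.4989 -0.1648  0.2719]
```

```bash
python3 -m pendant '[[0,0,0,0,4],[0,0,0,0,4],[0,0,0,0,0],[0,0,0,0,0]]'>/dev/null; python3 s.py
python3 -m pendant '[[0,0,0,-0.001,0],[0,0,0,-0.001,0],[0,0,0,-0.002,0],[0,0,0,-0.002,0],[0,0,0,0,0]]'>/dev/null; python3 s.py
```

```text
turned -1.13 F [-1.4 -1.1  5.8] Mz -0.057 t7 -0.0811 t 18.85 pos [ 0.4991 -0.1645  0.2719]
turned -1.26 F [-0.2 -0.1 -0.8] Mz -0.016 t7 -0.0239 t 19.27 pos [ 0.4988 -0.1643  0.2777]
```

```bash
python3 -m pendant '[[0,0,0,-0.004,0],[0,0,0,-0.006,0],[0,0,0,-0.01,0],[0,0,0,-0.015,0],[0,0,0,-0.025,0],[0,0,0,-0.025,0],[0,-0.001,0.0364,0,0],[0,-0.001,0.0364,0,0],[0,-0.001,0.0364,0,0],[0,-0.001,0.0364,0,0],[0,-0.001,0.0364,0,0],[0,-0.001,0.0364,0,0]]'
python3 -m pendant '[[0,-0.001,0.0364,0,0],[0,-0.001,0.0364,0,0],[0,-0.001,0.0364,0,0],[0,-0.001,0.0364,0,0],[0,-0.001,0.0364,0,0],[0,0,0,0.01,-5],[0,0,0,0.02,-5],[0,0,0,0.02,-3.2],[0,0,0,0.02,0],[0,0,0,0,0],[0,0,0,0,0]]'>/dev/null
python3 - <<'E'
from h import *
plan(.4867,.2362,.2289,16.56)
m=bot.camera_model("wrist");p,d=bot.read_camera("wrist");cv2.imwrite("pics/w6.png",p[180:380,210:420].repeat(3,0).repeat(3,1))
np.savez("w6m.npz",K=m["intrinsics"],R=m["R"],t=m["t"])
E
```

```text
t: 20.27
eef_pos: [0.4911, 0.0555, 0.3637]
tool_rot: [0.001, -0.03, 1.0, 0.0]
contact_force: [0.8, -0.6, -0.1]
gripper_width: 0.103
grasp_force: 59.0
pos [0.4853 0.2357 0.2927] tilt [-0.0012 -0.0011 -1.    ] ang -163.36 SHIFT mm [-1.6  0.1 63.8] yaw 0.08 F [ 0.4  0.3 -0.2] M [ 0.006 -0.004 -0.022] w 0.104 t 21.18
```

View pics/w6.png

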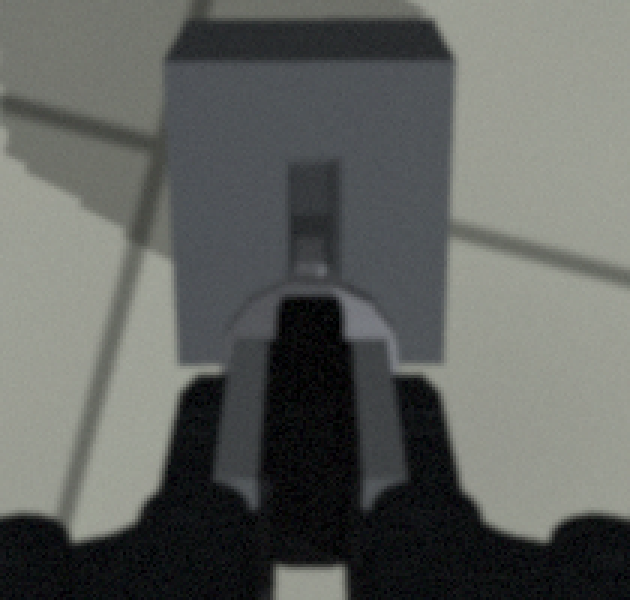

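```bash
python3 -m pendant '[[0,-0.0012,0.0003,0.01,0],[0,0,0,0.012,0],[0,0,0,0.01,0],[0,0,0,0.005,0],[0,0,0,0.003,0],[0,0,0,0.003,0],[0,0,0,0.003,0],[0,0,0,0,0],[0,0,0,0,0]]'|grep -E "pos|cont"
python3 -m pendant '[[0,0,0,0.003,0],[0,0,0,0.003,0],[0,0,0,0.002,0],[0,0,0,0,0]]'|grep -E "pos|cont"
python3 s.py
```

```text
eef_pos: [0.4866, 0.2366, 0.2466]
contact_force: [0.2, 0.2, -1.1]
eef_pos: [0.4863, 0.2365, 0.238]
contact_force: [-0.4, 0.5, -0.8]
turned -14.47 F [-0.4  0.5 -0.8] Mz -0.021 t7 0.005 t 22.32 pos [0.4863 0.2365 0.238 ]
```

```bash
python3 -m pendant '[[0,0,0,0.003,0],[0,0,0,0.003,0],[0,0,0,0.002,0],[0,0,0,0,0]]'|grep -E "pos|cont"
python3 -m pendant '[[0,0,0,0.0006,0],[0,0,0,0,0]]'|grep -E "pos|cont"
python3 -m pendant '[[0,0,0,0.0005,0],[0,0,0,0,0]]'|grep -E "pos|cont"
```

```text
eef_pos: [0.4863, 0.2365, 0.2299]
contact_force: [0.2, -0.0, -0.7]
eef_pos: [0.4865, 0.2366, 0.2298]
contact_force: [-0.2, 0.4, -1.2]
eef_pos: [0.4865, 0.2366, 0.2294]
contact_force: [-1.1, 0.2, -2.0]
```

```bash
python3 -m pendant '[[0,0,0,0.0005,0],[0,0,0,0,0]]'|grep -E "pos|cont"
python3 -m pendant '[[0,0,0,0.0005,0],[0,0,0,0,0]]'|grep -E "pos|cont"
```

```text
eef_pos: [0.4865, 0.2366, 0.229]
contact_force: [-0.5, -1.4, -0.5]
eef_pos: [0.4866, 0.2366, 0.2289]
contact_force: [-1.5, -0.4, 5.9]
```

```bash
python3 -m pendant '[[0.012,0,0,0,0],[0.016,0,0,0,0],[0.022,0,0,0,0],[0.03,0,0,0,0],[0.04,0,0,0,0],[0.04,0,0,0,0]]' 20|grep -E "grip|cont|grasp"
python3 -m pendant '[[0.05,0,0,-0.01,0],[0.05,0,0,-0.02,0],[0.05,0,0,-0.03,0],[0.05,0,0,-0.04,0],[0.05,0,0,-0.04,0],[0.05,0,0,0,0],[0.05,0,0,0,0]]'
python3 - <<'E'
from h import *
m=bot.camera_model("wrist");p,d=bot.read_camera("wrist");q,_=bot.read_camera("side");r,_=bot.read_camera("top")
cv2.imwrite("pics/end.png",np.hstack([cv2.resize(q[300:420,130:290],(400,300)),cv2.resize(p[100:400,150:500],(350,300))]))
cv2.imwrite("pics/end2.png",r)
v,u=np.mgrid[0:480,0:640]
P=np.linalg.inv(m["intrinsics"])@np.stack([u.ravel()*d.ravel(),v.ravel()*d.ravel(),d.ravel()])
X=(np.array(m["R"]).T@(P-np.array(m["t"])[:,None])).T
s=(d.ravel()>0)&(X[:,2]>.074)&(X[:,2]<.1)&(abs(X[:,0]-.487)<.04)&(abs(X[:,1]-.235)<.04)
print(cv2.minAreaRect((X[s,:2]*1000).astype(np.float32)),s.sum(),X[s,2].mean())
E
```

```text
contact_force: [-0.9, -1.0, -0.3]
gripper_width: 0.465
grasp_force: 0.0
t: 24.4
eef_pos: [0.4872, 0.2368, 0.3718]
tool_rot: [0.003, -0.145, 0.989, 0.001]
contact_force: [0.0, -1.0, -1.3]
gripper_width: 0.588
grasp_force: 0.0
((484.7071838378906, 237.03248596191406), (25.926652908325195, 9.189253807067871), 16.811616897583008) 437 0.07977894799204363
```

View pics/end.png

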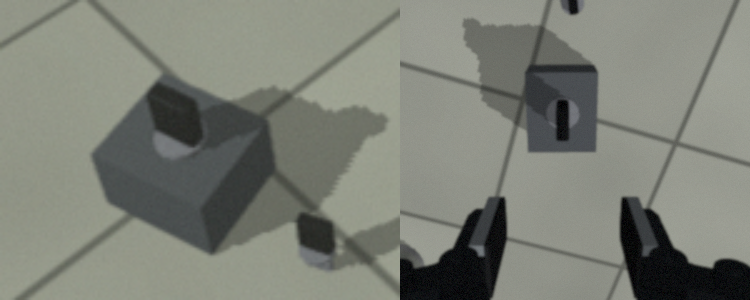

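The key stands upright in its stand with its collar on the block (left crop, about (175,125)). Its top is at the same height and position as before, and the gripper is clear of it.

```bash
python3 -c "
from station import bot
print(bot.hand_in())"
```

```text
the job is handed in; nothing more can be done
None
```

I reset the interlock and handed the job in at about 24.5 s: the key went in to its collar, turned clockwise to its stop (about 1.2 rad) and back home, and is upright in its stand and released. Turning torque peaked at about 0.34 N m at the stop, above the 0.12 N m advised, and I estimate that at under 35 N on the switch.

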